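# Shift the bench lamp boom to its marked hole

### The arm

A 6-joint arm with a two-finger parallel gripper is mounted at the origin on the work surface. World frame = base frame: x ahead of the robot, y to its left, z up, the work surface at z = 0. Lengths are in m, angles in degrees, forces in N, time in s.
With the tool pointing down it reaches from about 0.3 to 0.75 m from the base axis. Payload 8.5 kg.
Tool frame: the origin (TCP) lies between the finger pads; the fingertips stand env.finger_overhang ahead of it and the grasp point (between the pads) lies 2 mm behind it (env.finger_overhang is the distance from the TCP to the fingertips, in m); z points along the fingers, y is the line along which they close (so a half turn about z gives the same grasp; the last joint's range is limited). The gripper opens to 85 mm and grips with 20 to 120 N. Pads are 22 mm wide; open, the fingers measure 114 mm over their backs; the gripper's body (76 mm by 85 mm) begins 54 mm behind the grasp point. The pads swing forward as they close: fully open they stand 13 mm farther back than shut.
Start: joints at [60.659, 21.807, 74.336, -0, 83.858, -12.336], TCP at [0.161, 0.526, 0.211] pointing down, gripper open.
Joint ranges: [-178.18, 178.18], [-50.72, 133.34], [12.68, 142.11], [-81.47, 261.47], [9.98, 163.14], [-165.26, 165.26]. Speed limits (degrees/s): [136.94, 136.94, 180, 180, 180, 180].

### API

Orientations are given as a 3x3 rotation matrix whose columns are the frame's x, y, z axes.
In Python, from rig import env gives the robot as it stands. The module is installed in compiled form; this text tells all that it offers.
- The arm moves only by the tool jog_arm, never from a script. Its arguments are lists of equal length, an entry for each row: "hand": the finger opening in m, from 0 to 0.0854; "travel": the shift along the world's x, y, z in m, a list of three; "yaw": the turn about the world's z in rad. A call has exactly 5 rows; each row shifts and turns the commanded pose from where the row before left it; what a row does not reach is not made up. A row lasts 1/8 s, in which the tool goes at most 62.5 mm and 10.7 degrees, less where a joint would pass 70% of its speed; a pose out of reach is approached as far as the arm can. A call is refused whole if a number of a shift passes 0.0625 or a number of a turn 0.188, either way. A call with a gripper value outside its range is refused whole. The fingers move at their own pace and stop on an object; "grip_force" is the grip in N (left out, the last holds). Time passes only in rows, so rows that do not move let the fingers close, or fill a call up. It gives the time, the measured TCP pose, the force, the opening and the grip force at its end, in the units of the state.
- env.observe(): the state, without advancing time (a new reading comes with each control period).
- env.get_image(name): name is "scene" or "top" or "wrist"; returns the picture (384x512x3 uint8, red, green, blue); there is no depth.
- env.calibration(name): a dict with "fx", "fy", "cx", "cy" (pixels), "position" and "rotation" of the camera in the world; the wrist camera has in their place "hand_eye" (4x4, takes a point from camera to tool coordinates, whose origin is the TCP and whose axes are the flange's). Camera axes: x right, y down, z forward; pixel columns grow to the right and rows downward; lengths in m; the calibration is good to about 2 mm. The wrist camera is an equidistant fisheye: a pixel r from the principal point sees the ray r / f radians off the axis. A picture is of the moment at which its call begins: read the wrist's pose just before it. calibration takes no time and is no camera call.
- env.close_job(): hands the job in; it is judged then, once.
The state is a dict: "time_s": time; "q": joint angles; "qvel": joint speeds; "joint_efforts": joint torques, N m; "position": TCP position; "tool_rot": TCP orientation; "ft_force": force on the tool from outside, world axes, zero at the start; "wrist_torque": the same for the moment, N m; "grip_width": finger opening in m; "gripper_force": force on a finger pad.
Only numpy, scipy, OpenCV 4.12 (cv2) and the standard library are available. Lean on these libraries where they do the work, as an engineer would, in place of code of your own. Each camera call takes 0.05 s, during which the arm holds its last target. There are 200 camera calls.

### The job

Set the bench lamp to its green mark: push the red spring button down, slide the lamp arm along the sleeve, and let the button pop fully out through the outer hole that the green clip roughly marks, then let go. Treat the button gently, neither ramming it down onto its stop nor forcing it against the edges of the holes, and leave everything else on the bench where it is.

Things in the scene. Friction and masses are not known exactly. Their poses are not given: they have to be found in the camera images.
- boom: Lamp boom fixed to the bench: aluminium square sleeve, 40 mm wide (x), 220 mm long (y), top face at z = 96 mm, top wall 4 mm thick, on a grey post and dark foot plate 130 x 170 x 14 mm. Origin at bench height right below the sleeve's middle hole; y along the sleeve towards the lamp, z up.
- mid_hole (a point): Centre of the middle hole in the sleeve's top face, where the button starts; axes as the boom's. A slot 12 mm wide runs along the top (y -80 to +80 mm), widened by three square holes 26 mm (x) by 19 mm (y): this one and one on each side, 44 to 56 mm away. The two distances differ and are not known better: the hole must be felt.
- lamp_arm: Inner tube with round white lamp head, 90 mm across, beyond the sleeve's +y end; carries the button. Slides along the boom's y against about 3 to 5 N with the button caught under the wall, stops 64 mm either side of the middle. Origin coincides with the boom's when the button is centred in the middle hole and moves with the arm.
- button_top (a point): Centre of the top of the button's red upright thumb tab, 9 mm (x) by 14 mm (y), axes as the boom's. It stands through the slot, top 124 mm above the bench (28 mm above the sleeve) when popped out, near 118.5 mm when caught under the wall, 115 mm on the stop. Pinch it from above, press its top or push its side.
- button: Red spring button. Under the tab a shoulder 22 x 16 mm (x, y) sits in a hole, 1.5 mm play along y, locking the arm. Spring: 3 N when out, +0.55 N per mm down; clears the wall after 5.5 mm, hard stop at 9 mm. Slid off a hole and let go, it stays caught under the wall; at a hole it springs up unless held. Bears 25 N against the sleeve. Origin as lamp_arm's, lowered by the press.
- tag_green: Green clip marking one of the two outer holes, the wanted one: a flat ear 22 x 20 mm (x, y) on each side of the sleeve, level with its top, reaching 42 mm from the centre line. Origin at bench height below the sleeve's centre line, at the clip's middle. Clipped on by eye, up to 12 mm off the hole's centre along the sleeve.
- tag_yellow: Yellow clip, same shape as the green one, at the other outer hole; not the wanted one.
- slide_tray: white open tray of glass slides, 100 x 90 x 18 mm, loose, under or near the lamp head; origin under its centre. Leave it alone.
- slide_box_yellow: yellow slide box, 92 x 172 x 35 mm, loose; origin under its centre. Leave it alone.
- slide_box_blue: blue slide box, 92 x 172 x 35 mm, loose; origin under its centre. Leave it alone.
- bleach: white bottle with red cap, 76 mm wide, 190 mm tall, loose; origin under its centre. Leave it alone.
- jar: clear specimen jar with red cap, 60 mm wide, 75 mm tall, loose; origin under its centre. Leave it alone.
- glove_carton: white and green glove carton, 120 x 230 x 70 mm, loose; origin under its centre. Leave it alone.
- beaker: glass beaker, 70 mm wide, 85 mm tall, loose; origin under its centre. Leave it alone.

How it is judged:
By the outcome, as a careful person would: the job done as asked, in the order asked, and still so for the second after the job is handed in, with the robot touching nothing.
It also fails if it takes over 38 s, if anything falls off the work surface, if the arm or the gripper's body presses on something with over 40 N, if the wrist force passes 120 N, or if a joint passes its speed limit or range.

## Working session

There is one attempt and no reset: what is moved stays moved. The work goes in short steps, Python scripts to look and compute and a tool call to move; the robot and the scene stay as the last step left them, time stands still between calls to the robot, and variables do not carry over. Pictures are saved under pics/ and viewed, at most 10 in all, crops included, and the job is handed in when it is done.

Besides the shell and the picture viewer there is one more tool, called after "Emit:" by a JSON object that holds its "method" and its "body", one argument or row to a line. jog_arm: Moves the arm, as the interface text tells. Its arguments: {"type":"object","properties":{"hand":{"type":"array"},"travel":{"type":"array"},"yaw":{"type":"array"},"grip_force":{"type":"number"}},"required":["hand","travel","yaw"]}

```bash
mkdir -p pics; python3 - <<'E'
from rig import env
import cv2,numpy as np
o=env.observe()
for n in ("top","scene"):
    c=env.calibration(n); print(n,c)
    cv2.imwrite(f"pics/{n}0.png",cv2.resize(env.get_image(n)[:,:,::-1],(800,600),interpolation=cv2.INTER_CUBIC))
print(env.finger_overhang,o["position"],o["tool_rot"],o["time_s"],o["ft_force"],o["grip_width"])
E
```

```text
top {'fx': 401.9380139801155, 'fy': 401.9380139801155, 'cx': 254.10784525916435, 'cy': 200.6174655924767, 'position': array([ 0.33500073, -0.0021703 ,  1.49253012]), 'rotation': array([[ 2.50664153e-02, -9.85664230e-01,  1.66846336e-01],
       [-9.99675041e-01, -2.54884717e-02, -3.88411987e-04],
       [ 4.63550192e-03, -1.66782382e-01, -9.85982834e-01]])}
scene {'fx': 382.2276740138348, 'fy': 382.2276740138348, 'cx': 259.691898905036, 'cy': 192.37450347440793, 'position': array([ 1.00520777, -0.4142817 ,  1.02765046]), 'rotation': array([[ 0.70084923,  0.59160784, -0.39851038],
       [ 0.71320637, -0.59068646,  0.37739392],
       [-0.01212548, -0.54871638, -0.83592063]])}
0.017 [0.16067292 0.52567394 0.21020814] [[-9.56285237e-01  2.92434671e-01 -7.13650690e-04]
 [ 2.92435376e-01  9.56284445e-01 -1.26931865e-03]
 [ 3.11260273e-04 -1.42252739e-03 -9.99998940e-01]] 0.0 [ 0.21883664  0.21554011 -0.35105337] 0.08531153163619885
```

View pics/top0.png

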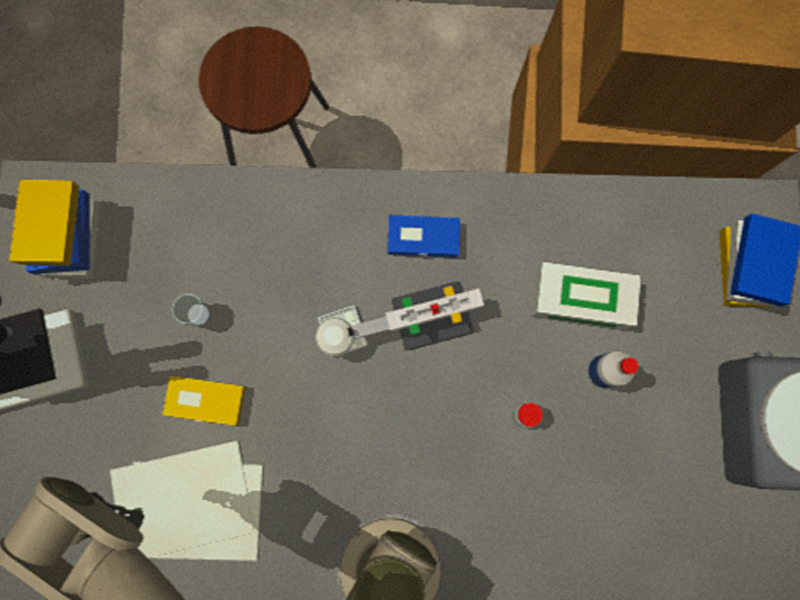

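View pics/scene0.png

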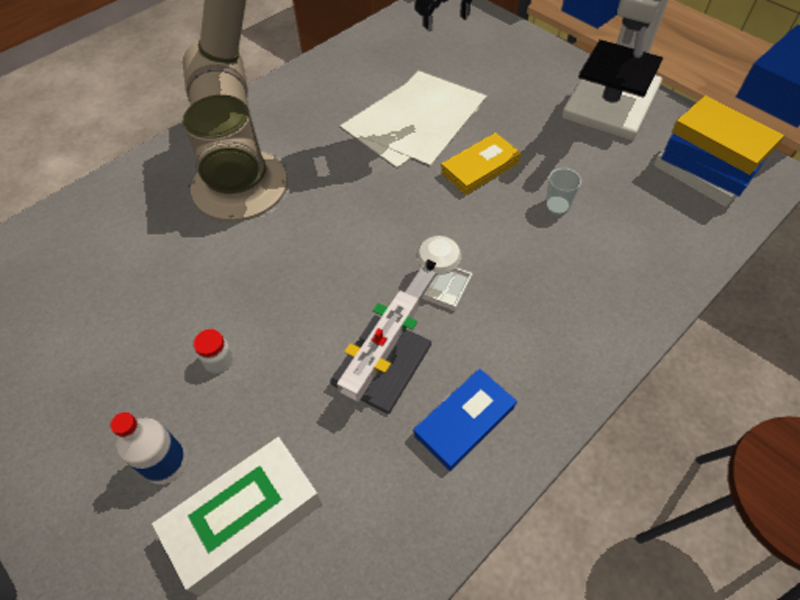

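The top view shows the sleeve from (388,322) to (483,297), the red tab at (434,309), green ears around (408,308) on the lamp side and yellow ears around (453,305). The lamp head is at (335,336). So the arm has to slide towards the lamp (+y of the boom).

```bash
cat > h.py <<'E'
import numpy as np,cv2
from rig import env
def ray(n,u,v,z):
    c=env.calibration(n); d=c["rotation"]@np.array([(u-c["cx"])/c["fx"],(v-c["cy"])/c["fy"],1])
    p=c["position"]; return p+d*(z-p[2])/d[2]
def masks(im):
    r,g,b=[im[:,:,i].astype(int) for i in range(3)]
    return dict(red=(r>130)&(g<70)&(b<70),green=(g>90)&(r<70)&(b<110),yellow=(r>150)&(g>110)&(b<70))
E
python3 - <<'E'
from h import *
for n in ("top","scene"):
    m=masks(env.get_image(n)); s=512/800
    roi=dict(top=(385,270,490,350),scene=(330,290,430,400))[n]; x0,y0,x1,y1=[int(a*s) for a in roi]
    for k,z in (("red",.122),("green",.096),("yellow",.096)):
        v,u=np.nonzero(m[k][y0:y1,x0:x1]); u=u+x0;v=v+y0
        print(n,k,len(u),u.mean(),v.mean(),ray(n,u.mean(),v.mean(),z).round(4))
for u,v in ((390,324),(387,316),(481,290),(484,303)): print(ray("top",u*.64,v*.64,.096).round(4))
print(ray("top",335*.64,336*.64,.09))
E
```

```text
top red 18 277.94444444444446 197.0 [ 0.5818 -0.0849  0.122 ]
top green 69 262.40579710144925 201.3768115942029 [ 0.5694 -0.032   0.096 ]
top yellow 65 289.15384615384613 194.26153846153846 [ 0.5973 -0.126   0.096 ]
scene red 33 242.84848484848484 215.42424242424244 [ 0.5946 -0.0907  0.122 ]
scene green 82 253.08536585365854 202.2439024390244 [ 0.5718 -0.0308  0.096 ]
scene yellow 99 235.25252525252526 228.57575757575756 [ 0.5985 -0.1246  0.096 ]
[0.5469 0.0125 0.096 ]
[0.5649 0.0198 0.096 ]
[ 0.6303 -0.192   0.096 ]
[ 0.6004 -0.1988  0.096 ]
[0.51731074 0.13555772 0.09      ]
```

Emit:
{"method": "jog_arm", "body": {
  "hand": [0.05,0.05,0.05,0.05,0.05],
  "travel": [
    [0.028,-0.041,0.002],
    [0.028,-0.041,0.002],
    [0.028,-0.041,0.002],
    [0.028,-0.041,0.002],
    [0.028,-0.041,0.002]
  ],
  "yaw": [-0.0656,-0.0656,-0.0656,-0.0656,-0.0656],
  "grip_force": 20
}}

```text
time_s: 0.82
position: [0.3015, 0.3195, 0.2209]
tool_rot: [[-0.81, 0.587, 0.0], [0.587, 0.81, 0.0], [-0.0, 0.0, -1.0]]
ft_force: [0.7, 0.0, 0.3]
grip_width: 0.05
gripper_force: 0.0
```

Emit:
{"method": "jog_arm", "body": {
  "hand": [0.05,0.05,0.05,0.05,0.05],
  "travel": [
    [0.028,-0.041,0],
    [0.028,-0.041,0],
    [0.028,-0.041,0],
    [0.028,-0.041,0],
    [0.028,-0.041,0]
  ],
  "yaw": [-0.0656,-0.0656,-0.0656,-0.0656,-0.0656]
}}

```text
time_s: 1.45
position: [0.4415, 0.1144, 0.2208]
tool_rot: [[-0.578, 0.816, -0.0], [0.816, 0.578, 0.0], [0.0, 0.0, -1.0]]
ft_force: [0.8, 0.8, 0.7]
grip_width: 0.0499
gripper_force: 0.0
```

Emit:
{"method": "jog_arm", "body": {
  "hand": [0.05,0.05,0.05,0.05,0.05],
  "travel": [
    [0.028,-0.041,0],
    [0.028,-0.041,0],
    [0.028,-0.041,0],
    [0.028,-0.041,0],
    [0.028,-0.041,0]
  ],
  "yaw": [-0.0656,-0.0656,-0.0656,-0.0656,-0.0656]
}}

```text
time_s: 2.08
position: [0.5815, -0.0905, 0.2206]
tool_rot: [[-0.284, 0.959, -0.0], [0.959, 0.284, 0.0], [0.0, -0.0, -1.0]]
ft_force: [0.9, 0.5, 0.5]
grip_width: 0.0499
gripper_force: 0.0
```

Emit:
{"method": "jog_arm", "body": {
  "hand": [0.05,0.05,0.05,0.05,0.05],
  "travel": [
    [0,0,0],
    [0,0,0],
    [0,0,0],
    [0,0,0],
    [0,0,0]
  ],
  "yaw": [0,0,0,0,0]
}}

```text
time_s: 2.7
position: [0.5807, -0.0886, 0.2211]
tool_rot: [[-0.287, 0.958, 0.0], [0.958, 0.287, -0.0], [-0.0, 0.0, -1.0]]
ft_force: [0.7, -0.6, -0.3]
grip_width: 0.0501
gripper_force: 0.0
```

```bash
cat >> h.py <<'E'
def wray(o,u,v,z):
    c=env.calibration("wrist"); a=np.array([(u-c["cx"])/c["fx"],(v-c["cy"])/c["fy"]]); r=np.linalg.norm(a)
    d=np.array([*(a/r*np.sin(r)),np.cos(r)]) if r>0 else np.array([0,0,1.])
    H=c["hand_eye"]; R=np.array(o["tool_rot"]); p=R@H[:3,3]+o["position"]; d=R@H[:3,:3]@d
    return p+d*(z-p[2])/d[2]
E
python3 - <<'E'
from h import *
o=env.observe(); im=env.get_image("wrist")
np.save("w1.npy",im); import pickle; pickle.dump(o,open("w1.pkl","wb"))
cv2.imwrite("pics/w1.png",cv2.resize(im[:,:,::-1],(800,600),interpolation=cv2.INTER_CUBIC))
print(o["time_s"],o["position"],o["tool_rot"],o["ft_force"],env.calibration("wrist"))
E
```

```text
2.7 [ 0.58070642 -0.08861694  0.22105374] [[-2.86556246e-01  9.58063385e-01  2.61789638e-04]
 [ 9.58063410e-01  2.86556273e-01 -7.39288228e-05]
 [-1.45845961e-04  2.29626307e-04 -9.99999963e-01]] [ 0.73576492 -0.56788202 -0.25266454] {'fx': 297.3186396354542, 'fy': 297.3186396354542, 'cx': 252.90415476750564, 'cy': 191.25874683943152, 'hand_eye': array([[-2.97548884e-04, -9.52854974e-01, -3.03425956e-01,
         7.79632738e-02],
       [ 9.99999592e-01, -2.46502939e-05, -9.03220712e-04,
        -6.55815794e-04],
       [ 8.53158809e-04, -3.03426101e-01,  9.52854592e-01,
        -1.61543457e-01],
       [ 0.00000000e+00,  0.00000000e+00,  0.00000000e+00,
         1.00000000e+00]])}
```

View pics/w1.png

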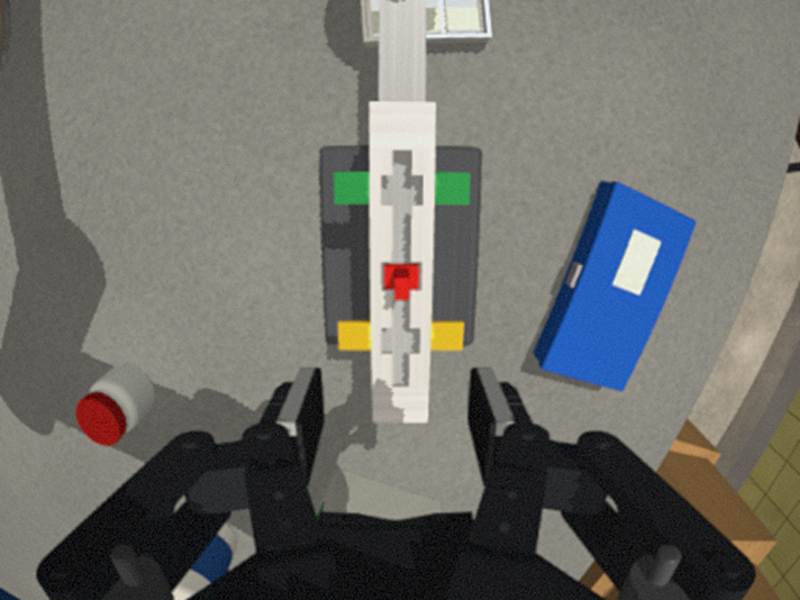

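The wrist view shows the sleeve upright in the picture along u≈402, with the mid hole at v≈277. The red shoulder with the tab top is near (402,290). The green-side hole is at about (402,190), the green ears at v≈188 and the yellow at v≈336, so the tool is already aligned with the boom.

```bash
python3 - <<'E'
from h import *
import pickle
im=np.load("w1.npy");o=pickle.load(open("w1.pkl","rb"));s=.64
x0=230;y0=70
cv2.imwrite("pics/w1c.png",cv2.resize(im[100:250,215:300,::-1],None,fx=4,fy=4,interpolation=cv2.INTER_NEAREST))
by=np.array([-.287,.958]);bx=np.array([.958,.287])
def p(n,u,v,z):
    w=wray(o,u,v,z); d=w[:2]-o["position"][:2]; print(n,w.round(4),"bx,by rel TCP",(d@bx).round(4),(d@by).round(4))
m=masks(im)
for k in ("green","yellow"):
    v,u=np.nonzero(m[k][80:240,200:310]);p(k,u.mean()+200,v.mean()+80,.096)
for v in (110,150,210,250):
    r=im[v,215:300].astype(int).min(1); e=np.nonzero(r>195)[0]+215; p(f"sleeve row{v} {e[0]} {e[-1]}",(e[0]+e[-1])/2,v,.096)
E
```

```text
green [ 0.5664 -0.0322  0.096 ] bx,by rel TCP 0.0025 0.0582
yellow [ 0.5942 -0.1248  0.096 ] bx,by rel TCP 0.0025 -0.0386
sleeve row110 237 277 [ 0.5641 -0.0227  0.096 ] bx,by rel TCP 0.0031 0.0679
sleeve row150 237 276 [ 0.5749 -0.0602  0.096 ] bx,by rel TCP 0.0026 0.0289
sleeve row210 238 274 [ 0.5925 -0.1202  0.096 ] bx,by rel TCP 0.0023 -0.0337
sleeve row250 252 273 [ 0.6131 -0.1633  0.096 ] bx,by rel TCP 0.0096 -0.0809
```

View pics/w1c.png

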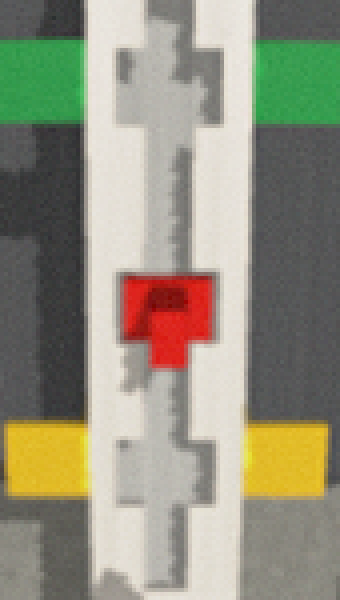

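The crop shows the mid hole at rows 272–342, the tab top at rows 312–368 (u≈169), the green-side hole at rows 49–125 and the yellow-side hole at rows 440–504.

```bash
python3 - <<'E'
from h import *
import pickle
o=pickle.load(open("w1.pkl","rb"))
by=np.array([-.287,.958]);bx=np.array([.958,.287])
for n,u,v,z in (("mid",167,307,.096),("midtop",167,272,.096),("midbot",167,342,.096),("tab",169,340,.124),("tabbot",169,368,.124),("ghole",170,87,.096),("yhole",167,472,.096)):
    w=wray(o,u/4+215,v/4+100,z); d=w[:2]-o["position"][:2]; print(n,w.round(4),(d@bx).round(4),(d@by).round(4))
E
```

```text
mid [ 0.583 -0.086  0.096] 0.0029 0.0019
midtop [ 0.5804 -0.0774  0.096 ] 0.0029 0.0108
midbot [ 0.5856 -0.0947  0.096 ] 0.003 -0.0072
tab [ 0.5832 -0.0862  0.124 ] 0.0031 0.0016
tabbot [ 0.5851 -0.0926  0.124 ] 0.0031 -0.0051
ghole [ 0.5679 -0.0334  0.096 ] 0.0035 0.0566
yhole [ 0.5959 -0.1286  0.096 ] 0.0031 -0.0426
```

Emit:
{"method": "jog_arm", "body": {
  "hand": [0.03,0.03,0.03,0.03,0.03],
  "travel": [
    [0.0022,0.0024,-0.02],
    [0,0,-0.025],
    [0,0,-0.025],
    [0,0,-0.016],
    [0,0,-0.008]
  ],
  "yaw": [0,0,0,0,0]
}}

```text
time_s: 3.38
position: [0.5828, -0.0865, 0.1261]
tool_rot: [[-0.286, 0.958, -0.001], [0.958, 0.286, 0.0], [0.001, -0.001, -1.0]]
ft_force: [-0.5, 0.6, 0.5]
grip_width: 0.0306
gripper_force: 0.0
```

Emit:
{"method": "jog_arm", "body": {
  "hand": [0.024,0.02,0.017,0.015,0.014],
  "travel": [
    [0,0,0],
    [0,0,0],
    [0,0,0],
    [0,0,0],
    [0,0,0]
  ],
  "yaw": [0,0,0,0,0]
}}

```text
time_s: 4.0
position: [0.5831, -0.0867, 0.127]
tool_rot: [[-0.286, 0.958, 0.0], [0.958, 0.286, -0.0], [-0.0, 0.0, -1.0]]
ft_force: [0.9, -0.7, -1.0]
grip_width: 0.0141
gripper_force: 0.0
```

```bash
python3 - <<'E'
from h import *
o=env.observe(); im=env.get_image("wrist")
cv2.imwrite("pics/w2.png",cv2.resize(im[150:350,150:360,::-1],None,fx=2.8,fy=2.8,interpolation=cv2.INTER_CUBIC))
print(o["time_s"],o["position"],o["ft_force"],o["grip_width"])
E
```

```text
4.0 [ 0.58308431 -0.08670455  0.12699633] [ 0.93465334 -0.73374263 -0.97365286] 0.014095324574240082
```

View pics/w2.png

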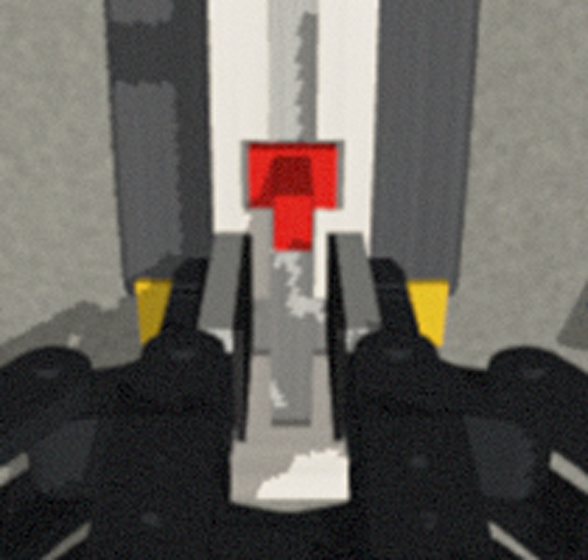

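The crop shows the tab top at rows 195–250, and the pad fronts at rows 235 and below. It may sit ahead of the pads, so I'll compute it.

```bash
python3 - <<'E'
from h import *
o=env.observe()
by=np.array([-.287,.958]);bx=np.array([.958,.287])
for n,u,v,z in (("tabfront",293,195,.124),("tabback",293,250,.124),("holefront",293,142,.096),("Lpad tip",250,235,.110),("Rpad tip",330,235,.110),("Lpad out",215,235,.11),("Rpad out",365,235,.11)):
    w=wray(o,u/2.8+150,v/2.8+150,z); d=w[:2]-o["position"][:2]; print(n,w.round(4),(d@bx).round(4),(d@by).round(4))
E
```

```text
tabfront [ 0.5811 -0.0792  0.124 ] 0.0002 0.0077
tabback [ 0.5849 -0.0919  0.124 ] 0.0002 -0.0055
holefront [ 0.5806 -0.0771  0.096 ] 0.0004 0.0099
Lpad tip [ 0.5761 -0.0978  0.11  ] -0.0099 -0.0087
Rpad tip [ 0.5943 -0.0924  0.11  ] 0.0091 -0.0087
Lpad out [ 0.5681 -0.1002  0.11  ] -0.0183 -0.0087
Rpad out [ 0.6023 -0.09    0.11  ] 0.0175 -0.0087
```

```bash
python3 - <<'E'
from h import *
im=env.get_image("scene")
cv2.imwrite("pics/s2.png",cv2.resize(im[120:270,170:320,::-1],None,fx=4,fy=4,interpolation=cv2.INTER_CUBIC))
c=env.calibration("scene")
def proj(p):
    q=c["rotation"].T@(np.array(p)-c["position"]); return ((q[0]/q[2]*c["fx"]+c["cx"]-170)*4,(q[1]/q[2]*c["fy"]+c["cy"]-120)*4)
print("tcp",proj([.5831,-.0867,.127]),"tip",proj([.5831,-.0867,.110]),"z150",proj([.5831,-.0867,.150]),"tabtop",proj([.5833,-.0857,.124]))
E
```

```text
tcp (np.float64(283.72109593208575), np.float64(364.1078034850018)) tip (np.float64(285.0258335191521), np.float64(376.5748836528269)) z150 (np.float64(281.89830592772773), np.float64(346.6906083810121)) tabtop (np.float64(285.2207261956844), np.float64(365.6211854218675))
```

View pics/s2.png

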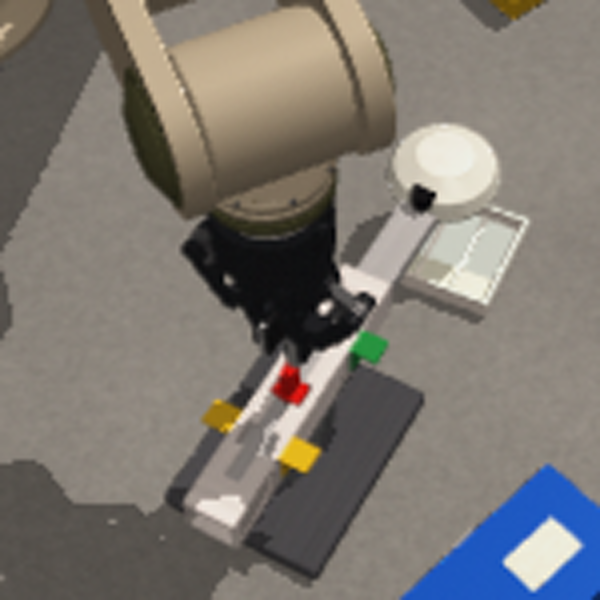

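The pads look to end above the tab top, at z≈0.15 rather than 0.11. Closing the fingers will settle it: they stop at 9 mm only if the tab is between them.

Emit:
{"method": "jog_arm", "body": {
  "hand": [0.012,0.01,0.009,0.007,0.006],
  "travel": [
    [0,0,0],
    [0,0,0],
    [0,0,0],
    [0,0,0],
    [0,0,0]
  ],
  "yaw": [0,0,0,0,0]
}}

```text
time_s: 4.72
position: [0.583, -0.0866, 0.1268]
tool_rot: [[-0.286, 0.958, -0.0], [0.958, 0.286, 0.0], [0.0, -0.0, -1.0]]
ft_force: [-0.2, 1.0, -0.1]
grip_width: 0.006
gripper_force: 0.0
```

Emit:
{"method": "jog_arm", "body": {
  "hand": [0.006,0.006,0.006,0.006,0.006],
  "travel": [
    [0,0,-0.005],
    [0,0,-0.005],
    [0,0,-0.002],
    [0,0,0],
    [0,0,0]
  ],
  "yaw": [0,0,0,0,0]
}}

```text
time_s: 5.35
position: [0.5831, -0.0867, 0.1149]
tool_rot: [[-0.286, 0.958, 0.0], [0.958, 0.286, -0.0], [-0.0, 0.0, -1.0]]
ft_force: [-0.2, 0.0, -0.2]
grip_width: 0.006
gripper_force: 0.0
```

Emit:
{"method": "jog_arm", "body": {
  "hand": [0.006,0.006,0.006,0.006,0.006],
  "travel": [
    [0,0,-0.002],
    [0,0,-0.002],
    [0,0,0],
    [0,0,0],
    [0,0,0]
  ],
  "yaw": [0,0,0,0,0]
}}

```text
time_s: 5.98
position: [0.5831, -0.0867, 0.1109]
tool_rot: [[-0.286, 0.958, 0.0], [0.958, 0.286, -0.0], [-0.0, 0.0, -1.0]]
ft_force: [0.0, 0.9, 0.2]
grip_width: 0.0059
gripper_force: 0.0
```

Emit:
{"method": "jog_arm", "body": {
  "hand": [0.006,0.006,0.006,0.006,0.006],
  "travel": [
    [0,0,-0.002],
    [0,0,-0.002],
    [0,0,0],
    [0,0,0],
    [0,0,0]
  ],
  "yaw": [0,0,0,0,0]
}}

```text
time_s: 6.6
position: [0.5831, -0.0867, 0.1069]
tool_rot: [[-0.286, 0.958, 0.0], [0.958, 0.286, -0.0], [-0.0, 0.0, -1.0]]
ft_force: [0.3, -0.2, -0.6]
grip_width: 0.0064
gripper_force: 0.0
```

Emit:
{"method": "jog_arm", "body": {
  "hand": [0.006,0.006,0.006,0.006,0.006],
  "travel": [
    [0,0,-0.002],
    [0,0,-0.002],
    [0,0,0],
    [0,0,0],
    [0,0,0]
  ],
  "yaw": [0,0,0,0,0]
}}

```text
time_s: 7.22
position: [0.5831, -0.0867, 0.103]
tool_rot: [[-0.286, 0.958, 0.0], [0.958, 0.286, -0.0], [-0.0, 0.0, -1.0]]
ft_force: [-0.0, -0.4, 2.4]
grip_width: 0.0058
gripper_force: 1.6
```

Contact: the tips meet the tab top at TCP z≈0.103–0.104, so they really end about 20 mm behind the reported TCP. I'll raise, open, and come down around the tab.

Emit:
{"method": "jog_arm", "body": {
  "hand": [0.006,0.015,0.018,0.018,0.018],
  "travel": [
    [0,0,0.006],
    [0,0,0],
    [0,0,0],
    [0,0,-0.01],
    [0,0,-0.01]
  ],
  "yaw": [0,0,0,0,0]
}}

```text
time_s: 7.85
position: [0.5828, -0.0866, 0.0878]
tool_rot: [[-0.286, 0.958, -0.001], [0.958, 0.286, 0.0], [0.0, -0.001, -1.0]]
ft_force: [-0.5, 0.1, 0.1]
grip_width: 0.018
gripper_force: 0.0
```

Emit:
{"method": "jog_arm", "body": {
  "hand": [0.014,0.012,0.011,0.01,0.0095],
  "travel": [
    [0,0,0],
    [0,0,0],
    [0,0,0],
    [0,0,0],
    [0,0,0]
  ],
  "yaw": [0,0,0,0,0]
}}

```text
time_s: 8.48
position: [0.5835, -0.0866, 0.0891]
tool_rot: [[-0.286, 0.958, 0.001], [0.958, 0.286, -0.0], [-0.0, 0.001, -1.0]]
ft_force: [2.3, 0.4, 1.0]
grip_width: 0.0093
gripper_force: 1.1
```

Emit:
{"method": "jog_arm", "body": {
  "hand": [0.0095,0.009,0.008,0.006,0.005],
  "travel": [
    [0.0005,0.0001,0],
    [0,0,0],
    [0,0,0],
    [0,0,0],
    [0,0,0]
  ],
  "yaw": [0,0,0,0,0],
  "grip_force": 20
}}

```text
time_s: 9.1
position: [0.5838, -0.0866, 0.089]
tool_rot: [[-0.286, 0.958, 0.001], [0.958, 0.286, -0.0], [-0.0, 0.001, -1.0]]
ft_force: [2.6, 0.1, 2.1]
grip_width: 0.0083
gripper_force: 19.8
```

Emit:
{"method": "jog_arm", "body": {
  "hand": [0.005,0.005,0.005,0.005,0.005],
  "travel": [
    [0.0002,0,-0.002],
    [0,0,-0.002],
    [0,0,-0.002],
    [0,0,-0.0012],
    [0,0,0]
  ],
  "yaw": [0,0,0,0,0]
}}

```text
time_s: 9.72
position: [0.5839, -0.0866, 0.0818]
tool_rot: [[-0.286, 0.958, 0.0], [0.958, 0.286, -0.0], [-0.0, 0.0, -1.0]]
ft_force: [0.4, 1.4, 7.2]
grip_width: 0.0085
gripper_force: 20.3
```

Emit:
{"method": "jog_arm", "body": {
  "hand": [0.005,0.005,0.005,0.005,0.005],
  "travel": [
    [-0.0003,0.001,0],
    [-0.0003,0.001,0],
    [-0.0003,0.001,0],
    [-0.0003,0.001,0],
    [0,0,0]
  ],
  "yaw": [0,0,0,0,0]
}}

```text
time_s: 10.35
position: [0.5827, -0.0828, 0.082]
tool_rot: [[-0.286, 0.958, 0.001], [0.958, 0.286, -0.001], [-0.001, 0.001, -1.0]]
ft_force: [1.4, 0.8, 6.7]
grip_width: 0.0081
gripper_force: 20.2
```

Emit:
{"method": "jog_arm", "body": {
  "hand": [0.005,0.005,0.005,0.005,0.005],
  "travel": [
    [-0.0012,0.0038,0],
    [-0.0012,0.0038,0],
    [-0.0012,0.0038,0],
    [-0.0012,0.0038,0],
    [-0.0012,0.0038,0]
  ],
  "yaw": [0,0,0,0,0]
}}

```text
time_s: 10.98
position: [0.5771, -0.0639, 0.0821]
tool_rot: [[-0.286, 0.958, 0.002], [0.958, 0.286, -0.001], [-0.001, 0.001, -1.0]]
ft_force: [2.2, 0.1, 6.6]
grip_width: 0.0081
gripper_force: 20.2
```

Emit:
{"method": "jog_arm", "body": {
  "hand": [0.005,0.005,0.005,0.005,0.005],
  "travel": [
    [-0.0015,0.0048,0],
    [-0.0015,0.0048,0],
    [-0.0015,0.0048,0],
    [-0.0015,0.0048,0],
    [-0.0009,0.0029,0]
  ],
  "yaw": [0,0,0,0,0]
}}

```text
time_s: 11.6
position: [0.5705, -0.0416, 0.0822]
tool_rot: [[-0.286, 0.958, 0.002], [0.958, 0.286, -0.001], [-0.002, 0.002, -1.0]]
ft_force: [3.2, -0.1, 6.5]
grip_width: 0.0082
gripper_force: 20.2
```

```bash
python3 - <<'E'
from h import *
o=env.observe(); im=env.get_image("wrist")
cv2.imwrite("pics/w3.png",cv2.resize(im[90:290,150:360,::-1],None,fx=2.8,fy=2.8,interpolation=cv2.INTER_CUBIC))
print(o["time_s"],o["position"],o["ft_force"],o["grip_width"])
E
```

```text
11.6 [ 0.57046393 -0.04161834  0.08222988] [ 3.19917375 -0.14145675  6.4585592 ] 0.008191407373978254
```

View pics/w3.png

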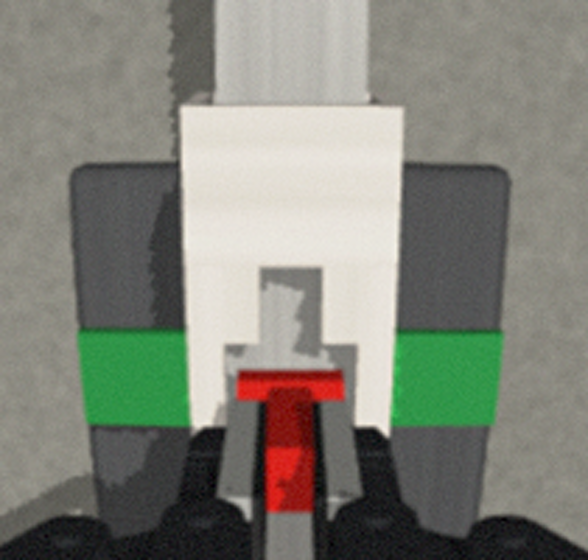

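The red shoulder's front edge (row 372) is short of the hole's front edge (row 345), so the button is under the wall just before the green hole. I'll let go here, leaving it caught, and nudge the tab from behind so it can spring up by itself.

Emit:
{"method": "jog_arm", "body": {
  "hand": [0.012,0.02,0.02,0.02,0.02],
  "travel": [
    [0,0,0],
    [0,0,0],
    [0,0,0.01],
    [0,0,0.015],
    [0,0,0.005]
  ],
  "yaw": [0,0,0,0,0]
}}

```text
time_s: 12.28
position: [0.5702, -0.0416, 0.1133]
tool_rot: [[-0.286, 0.958, 0.002], [0.958, 0.286, -0.001], [-0.001, 0.002, -1.0]]
ft_force: [-0.2, -0.5, -0.0]
grip_width: 0.0196
gripper_force: 0.0
```

Emit:
{"method": "jog_arm", "body": {
  "hand": [0.005,0,0,0,0],
  "travel": [
    [0.004,-0.0135,0],
    [0.004,-0.0135,0],
    [0,0,-0.01],
    [0,0,-0.01],
    [0,0,-0.006]
  ],
  "yaw": [0,0,0,0,0]
}}

```text
time_s: 12.9
position: [0.5771, -0.0681, 0.0844]
tool_rot: [[-0.286, 0.958, -0.002], [0.958, 0.286, 0.001], [0.001, -0.001, -1.0]]
ft_force: [-0.0, -0.6, 0.0]
grip_width: -0.0002
gripper_force: 0.0
```

Emit:
{"method": "jog_arm", "body": {
  "hand": [0,0,0,0,0],
  "travel": [
    [-0.001,0.0034,0],
    [-0.0009,0.0028,0],
    [-0.0006,0.0019,0],
    [-0.0006,0.0019,0],
    [-0.0003,0.001,0]
  ],
  "yaw": [0,0,0,0,0]
}}

```text
time_s: 13.52
position: [0.5745, -0.058, 0.0859]
tool_rot: [[-0.286, 0.958, 0.001], [0.958, 0.286, -0.001], [-0.002, 0.0, -1.0]]
ft_force: [0.5, -3.3, 0.4]
grip_width: 0.0002
gripper_force: 1.9
```

Emit:
{"method": "jog_arm", "body": {
  "hand": [0,0,0,0,0],
  "travel": [
    [-0.0002,0.0006,0],
    [-0.0002,0.0006,0],
    [-0.0001,0.0005,0],
    [-0.0001,0.0005,0],
    [0,0,0]
  ],
  "yaw": [0,0,0,0,0]
}}

```text
time_s: 14.15
position: [0.5737, -0.0552, 0.0856]
tool_rot: [[-0.286, 0.958, 0.0], [0.958, 0.286, 0.0], [0.0, 0.0, -1.0]]
ft_force: [-0.2, -2.2, 0.8]
grip_width: 0.0001
gripper_force: 1.2
```

```bash
cat > r.py <<'E'
from h import *
o=env.observe(); im=env.get_image("wrist"); m=masks(im)["red"][90:290,200:310]
v,u=np.nonzero(m); w=m.sum(1)
print(o["time_s"],"red",len(u),"v",v.min()+90,v.max()+90,"u",u.min()+200,u.max()+200,"rowwidths",w[v.min():v.max()+1])
E
python3 r.py
```

```text
14.15 red 1249 v 192 239 u 236 273 rowwidths [27 34 38 38 38 38 37 28 28 30 34 29 34 36 32 37 36 31 35 34 33 38 38 34
 21 20 20 20 20 18 18 17 17 17 17 17 17 17 17 17 18 18 18 18 19 18 18 15]
```

Emit:
{"method": "jog_arm", "body": {
  "hand": [0,0,0,0,0],
  "travel": [
    [-0.0001,0.0005,0],
    [-0.0002,0.0005,0],
    [-0.0001,0.0005,0],
    [0,0,0],
    [0,0,0]
  ],
  "yaw": [0,0,0,0,0]
}}

```text
time_s: 14.82
position: [0.5732, -0.0537, 0.0856]
tool_rot: [[-0.286, 0.958, -0.0], [0.958, 0.286, 0.0], [0.0, -0.0, -1.0]]
ft_force: [0.9, -1.9, 2.2]
grip_width: 0.0001
gripper_force: 1.1
```

```bash
python3 r.py
```

```text
14.825 red 1259 v 192 240 u 236 274 rowwidths [ 3 19 39 39 39 39 39 28 31 31 31 32 32 34 31 35 36 33 35 32 29 37 38 38
 38 37 29 20 20 19 17 17 17 17 17 18 17 17 17 17 18 18 18 19 18 18 17 17
  2]
```

Emit:
{"method": "jog_arm", "body": {
  "hand": [0,0,0,0,0],
  "travel": [
    [-0.0001,0.0005,0],
    [-0.0002,0.0005,0],
    [-0.0001,0.0005,0],
    [0,0,0],
    [0,0,0]
  ],
  "yaw": [0,0,0,0,0]
}}

```text
time_s: 15.5
position: [0.5725, -0.0519, 0.0853]
tool_rot: [[-0.286, 0.958, -0.001], [0.958, 0.286, 0.001], [0.001, -0.001, -1.0]]
ft_force: [-0.4, -0.1, -0.2]
grip_width: 0.0003
gripper_force: 0.0
```

```bash
python3 r.py
```

```text
15.5 red 1400 v 195 244 u 236 275 rowwidths [15 35 39 39 40 40 40 28 31 31 31 32 33 33 31 34 35 32 34 37 33 32 37 39
 39 39 39 39 39 22 19 18 18 18 18 18 18 19 19 19 19 19 19 19 19 19 19 19
 19 17]
```

The contact force fell to zero and the tab's picture jumped (rows 240→244, red area up), so the button has popped. I'll back off, raise and check.

Emit:
{"method": "jog_arm", "body": {
  "hand": [0,0,0,0,0],
  "travel": [
    [0.001,-0.004,0],
    [0.002,-0.006,0],
    [0,0,0.03],
    [0,0,0.04],
    [0,0,0.04]
  ],
  "yaw": [0,0,0,0,0]
}}

```text
time_s: 16.18
position: [0.5758, -0.0627, 0.1968]
tool_rot: [[-0.286, 0.958, -0.0], [0.958, 0.286, 0.0], [0.0, -0.0, -1.0]]
ft_force: [0.9, 0.5, -0.7]
grip_width: 0.0
gripper_force: 0.0
```

Emit:
{"method": "jog_arm", "body": {
  "hand": [0,0,0,0,0],
  "travel": [
    [0,0,0.02],
    [0,0,0.01],
    [0,0,0],
    [0,0,0],
    [0,0,0]
  ],
  "yaw": [0,0,0,0,0]
}}

```text
time_s: 16.8
position: [0.5756, -0.0623, 0.2247]
tool_rot: [[-0.286, 0.958, -0.002], [0.958, 0.286, 0.0], [0.001, -0.001, -1.0]]
ft_force: [0.3, 0.3, -0.5]
grip_width: 0.0004
gripper_force: 0.0
```

```bash
python3 - <<'E'
from h import *
import pickle
o=env.observe(); im=env.get_image("wrist"); pickle.dump(o,open("w4.pkl","wb"))
cv2.imwrite("pics/w4.png",cv2.resize(im[70:220,200:310,::-1],None,fx=4,fy=4,interpolation=cv2.INTER_CUBIC))
print(o["time_s"],o["position"],o["ft_force"])
E
```

```text
16.8 [ 0.57561637 -0.06225339  0.2247397 ] [ 0.32266358  0.26143774 -0.48299873]
```

View pics/w4.png

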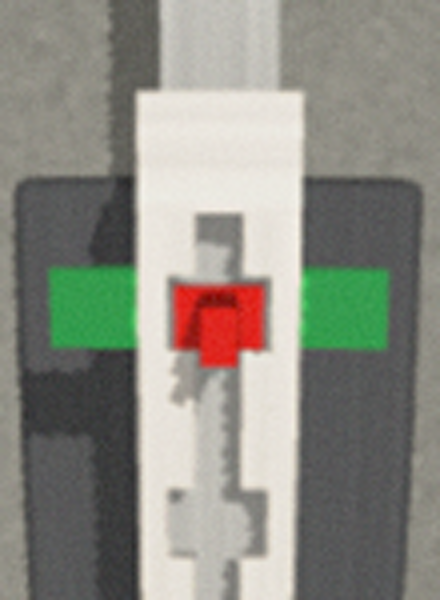

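The shoulder fills the green-marked hole (rows 278–350) just as it filled the middle one at the start, with the tab standing and the gripper clear. I'm handing in.

```bash
python3 -c "
from rig import env
print(env.close_job())"
```

```text
the job is handed in; nothing more can be done
None
```

The lamp arm is set at the green mark: the button has sprung up through the outer hole next to the green clip, about 55 mm from the middle. The gripper was clear of it, and I handed the job in at about 17 s.

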